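# Heft the look-alike cartons and put the full one on display

## Task

One of the three look-alike white cartons on the green crate has a bottle in it, the other two are empty dummies: lift them to feel which is the heavy one, and leave the empty ones standing in their own places on the crate. Stand the full carton on the cork mat, let go of it and take it again by its two narrow sides, then lower it upright into the gap between the two boards of the display stand and slide it along the gap until you feel it meet the stop at the end. Do not shove the stand along, and do not disturb the other goods.

Things in the scene. Friction and masses are not known exactly. Their poses are not given: they have to be found in the camera images.
- carton_a_mid (a point): closed white card carton, 62 x 46 x 136 mm high, one of three that look alike, standing on the green crate at the start; which one is full differs each time. The point is its centre, 68 mm above its underside. x: along its 62 mm width, y: along its 46 mm depth, z: up. Empty it weighs about 65 g, full 320 to 440 g (a glass bottle inside, which can shift a few mm)
- carton_b_mid (a point): closed white card carton, 62 x 46 x 136 mm high, one of three that look alike, standing on the green crate at the start; which one is full differs each time. The point is its centre, 68 mm above its underside. x: along its 62 mm width, y: along its 46 mm depth, z: up. Empty it weighs about 65 g, full 320 to 440 g (a glass bottle inside, which can shift a few mm)
- carton_c_mid (a point): closed white card carton, 62 x 46 x 136 mm high, one of three that look alike, standing on the green crate at the start; which one is full differs each time. The point is its centre, 68 mm above its underside. x: along its 62 mm width, y: along its 46 mm depth, z: up. Empty it weighs about 65 g, full 320 to 440 g (a glass bottle inside, which can shift a few mm)
- plinth: fixed low green crate, 120 (x) x 240 (y) x 30 mm high, origin at the centre of its underside; the cartons stand on its flat top in a row along its y, about 75 mm apart, with gaps of about 13 mm between their narrow sides (too tight for a finger), so that there they can be taken only across their 46 mm depth, along the crate's x
- mat: fixed square cork mat, 130 x 130 x 4 mm, between the crate and the stand, origin at the centre of its underside
- stand: display stand, 3.5 kg, standing loose on the table: marble foot 220 (x) x 120 (y) x 25 mm high carrying two upright wooden boards, 150 mm long along x, 10 mm thick, their tops 155 mm above the table, with a gap of 56 mm between them (centred on y = 0, along x; open at the top and at the -x end). The carton fits only with its 62 mm width along the gap, either way round; fingers fit in the gap only at the carton's narrow sides. Origin at the centre of the foot's underside
- stop (a point): the stop: a wooden block 30 mm high across the +x end of the gap; the point is the middle of the face that the carton meets, 60 mm along the stand's +x from its origin and 40 mm above the table (15 mm above the marble floor of the gap). Against it the carton's centre lies 31 mm from this face
- amber_bottle: bystander, to be left alone: amber bottle, 48 mm across, 105 mm high, origin under its centre
- cream_jar: bystander, to be left alone: white jar, 62 mm across, 50 mm high, origin under its centre
- soap_bar: bystander, to be left alone: soap bar, 85 x 55 x 28 mm, origin under its centre
There are look-alikes about, which are no part of the job. What is shaped like the part that bears carton_c_mid but blue is not meant. Of the things that look like the mat, take the one that is nearest to the robot's base at the start.

How it is judged:
On the way:
1. the full carton stands upright on the cork mat, let go (((contact force between carton_a and mat above 1.8 N and contact force between the fingers and carton_a below 0.05 N and angle between carton_a_mid's own z axis and vertical below 0.1 rad) or (contact force between carton_b and mat above 1.8 N and contact force between the fingers and carton_b below 0.05 N and angle between carton_b_mid's own z axis and vertical below 0.1 rad) or (contact force between carton_c and mat above 1.8 N and contact force between the fingers and carton_c below 0.05 N and angle between carton_c_mid's own z axis and vertical below 0.1 rad))), for 0.15 s.
At the end, for the whole second after the job is handed in: The full carton (judged by its weight on the stand) stands upright, released and still on the marble between the boards, its face within 5 mm of the stop; the two empty cartons stand upright and still on the green crate, each within 25 mm of where it started (((x of carton_a_mid in the frame of stand between 0.024 and 0.034 m and y of carton_a_mid in the frame of stand between -0.01 and 0.01 m and z of carton_a_mid in the frame of stand between 0.087 and 0.099 m and angle between each of carton_a_mid, carton_b_mid, carton_c_mid's own z axis and vertical below 0.06 rad and contact force between carton_a and stand above 1.8 N and linear speed of each of carton_a, carton_b, carton_c below 0.01 m/s and distance of each of carton_b_mid, carton_c_mid from where it was at the start of the episode below 0.025 m and contact force between each of carton_b, carton_c and plinth above 0.2 N) or (x of carton_b_mid in the frame of stand between 0.024 and 0.034 m and y of carton_b_mid in the frame of stand between -0.01 and 0.01 m and z of carton_b_mid in the frame of stand between 0.087 and 0.099 m and angle between each of carton_b_mid, carton_a_mid, carton_c_mid's own z axis and vertical below 0.06 rad and contact force between carton_b and stand above 1.8 N and linear speed of each of carton_b, carton_a, carton_c below 0.01 m/s and distance of each of carton_a_mid, carton_c_mid from where it was at the start of the episode below 0.025 m and contact force between each of carton_a, carton_c and plinth above 0.2 N) or (x of carton_c_mid in the frame of stand between 0.024 and 0.034 m and y of carton_c_mid in the frame of stand between -0.01 and 0.01 m and z of carton_c_mid in the frame of stand between 0.087 and 0.099 m and angle between each of carton_c_mid, carton_a_mid, carton_b_mid's own z axis and vertical below 0.06 rad and contact force between carton_c and stand above 1.8 N and linear speed of each of carton_c, carton_a, carton_b below 0.01 m/s and distance of each of carton_a_mid, carton_b_mid from where it was at the start of the episode below 0.025 m and contact force between each of carton_a, carton_b and plinth above 0.2 N))); the robot touches nothing.
It fails at once if the stand is shoved more than 20 mm (distance of stop from where it was at the start of the episode above 0.02 m).
It fails at once if a bystander is moved more than 40 mm or knocked over (distance of any of amber_bottle, cream_jar, soap_bar from where it was at the start of the episode above 0.04 m or angle between any of amber_bottle, cream_jar, soap_bar's own z axis and vertical above 0.5 rad).
It fails at once if a carton is tipped over (angle between any of carton_a_mid, carton_b_mid, carton_c_mid's own z axis and vertical above 0.8 rad).
It also fails if it takes over 72 s, if anything falls off the work surface, if the arm or the gripper's body presses on something with over 40 N, if the wrist force passes 120 N, or if a joint passes its speed limit or range.

## Robot

A 7-joint arm with a two-finger parallel gripper is mounted at the origin on the work surface. World frame = base frame: x ahead of the robot, y to its left, z up, the work surface at z = 0. Lengths are in m, angles in rad, forces in N, time in s.
With the tool pointing down it reaches from about 0.425 to 0.875 m from the base axis. Payload 4.7 kg.
Tool frame: the origin (TCP) lies between the finger pads; the fingertips stand ctrl.tip_reach ahead of it and the grasp point (between the pads) lies 5 mm behind it (ctrl.tip_reach is the distance from the TCP to the fingertips, in m); z points along the fingers, y is the direction in which the jaws open and shut (so a half turn about z gives the same grasp; the last joint's range is limited). The gripper opens to 87 mm and grips with 3 to 60 N. Pads are 19 mm wide; open, the fingers measure 117 mm over their backs; the gripper's body (75 mm by 190 mm) begins 51 mm behind the grasp point.
Start: joints at [-1.12, 0.321, -0.07, 1.45, 0.023, 1.371, -0.057], TCP at [0.275, 0.589, 0.237] pointing down, gripper open.
Joint ranges: [-2.86, 2.86], [-0.3, 2.09], [-1.38, 1.24], [0.06, 2.45], [-1.56, 4.7], [0.09, 2.05], [-2.69, 2.69]. Speed limits (rad/s): [2.57, 2.57, 3.14, 3.14, 3.14, 3.14, 3.14].

## Interface

Orientations are given as a rotation vector (axis times angle).
In Python, from bench import ctrl gives the robot as it stands.
- The arm moves only by the shell command python3 -m handwheel 'ROWS' [FORCE]. ROWS is JSON, a list of rows, each a list of 7 numbers: the shift along the tool's x, y, z in mm, then the turn, a rotation vector about the tool's x, y, z in rad, then the gripper's target within -1 to 1 (shut at 1, half-way at 0, fully open at -1). In form: [[dx, dy, dz, ax, ay, az, grip], ...]. A call has 1 to 12 rows; each row is the pose to reach, as a shift and turn from the pose commanded when the call began, along the tool's axes at that moment; what a row does not reach only later rows make up. A row lasts 1/8 s, in which the tool goes at most 62.5 mm and 10.7 degrees, less where a joint would pass 70% of its speed; a pose out of reach is approached as far as the arm can. A call with a gripper value outside its range is refused whole. The fingers move at their own pace and stop on an object; FORCE is the grip in N (left out, the last holds). Time passes only in rows, so rows that repeat a pose let the fingers close. It gives the time, the measured TCP pose, the force and the opening at its end, in the units of the state.
- ctrl.get_state(): the state, without advancing time (a new reading comes with each control period).
- ctrl.get_image(name): name is "scene" or "top" or "wrist"; returns the picture (400x640x3 uint8, red, green, blue); there is no depth.
- ctrl.camera_model(name): a dict with "mtx" (3x3 intrinsics, pixels), "xyz" and "orientation" of the camera in the world. Camera axes: x right, y up, looking along -z (the intrinsics and any distortion apply to the point x, -y, -z); pixel columns grow to the right and rows downward; lengths in m; the calibration is good to about 2 mm. A picture is of the moment at which its call begins: read the wrist's pose just before it. camera_model takes no time and is no camera call; for the wrist camera it gives the pose at the moment of the call.
- ctrl.close_job(): hands the job in, once; it reports no verdict.
The state is a dict: "time": time; "joint_positions": joint angles; "qd": joint speeds; "joint_torque": joint torques, N m; "position": TCP position; "tool_rot": TCP orientation; "ft_force": force on the tool from outside, world axes, zero at the start; "torque": the same for the moment, N m; "grip_width": opening from 0.0 (shut) to 1.0 (fully open).
Only numpy, scipy, OpenCV 4.12 (cv2) and the standard library are available. Lean on these libraries where they do the work, as an engineer would, in place of code of your own. Each camera call takes 0.05 s, during which the arm holds its last target.

## Working session

There is one attempt and no reset: what is moved stays moved. The work goes in short steps, Python scripts to look and compute and a shell command to move; the robot and the scene stay as the last step left them, time stands still between calls to the robot, and variables do not carry over. Pictures are saved under pics/ and viewed, and the job is handed in when it is done.

```bash
ls; mkdir -p pics
python3 - <<'E'
from bench import ctrl
import cv2,numpy as np
print(ctrl.get_state(), ctrl.tip_reach)
for n in("scene","top","wrist"):
    print(n,ctrl.camera_model(n))
    cv2.imwrite(f"pics/{n}0.png",ctrl.get_image(n)[:,:,::-1])
E
```

```text
pics
{'time': 0.0, 'joint_positions': array([-1.11985583,  0.32182754, -0.07006207,  1.45168415,  0.02261261,
        1.37078034, -0.05693666]), 'qd': array([ 0.00125474,  0.00146172,  0.00075435,  0.00077262, -0.00042834,
        0.00043744, -0.00107471]), 'joint_torque': array([-3.51343788e-04, -4.91284883e+01, -4.04369496e-01, -3.12531245e+01,
       -6.39478443e-02,  4.34904615e-02,  2.05965980e-04]), 'position': array([0.27483943, 0.58845558, 0.23545376]), 'tool_rot': array([-6.80717456e-01, -3.06664978e+00,  2.96750274e-03]), 'ft_force': array([-0.5639211 , -0.00235377, -0.34906048]), 'torque': array([ 0.02116058,  0.02161507, -0.00610739]), 'grip_width': 0.9983604889094422} 0.014
scene {'mtx': array([[414.09123317,   0.        , 321.92420845],
       [  0.        , 414.09123317, 201.2432145 ],
       [  0.        ,   0.        ,   1.        ]]), 'xyz': array([ 1.22686515, -0.66229355,  0.86387155]), 'orientation': array([0.81357728, 0.38244187, 0.86005215])}
top {'mtx': array([[416.2510365 ,   0.        , 320.89305788],
       [  0.        , 416.2510365 , 197.33532844],
       [  0.        ,   0.        ,   1.        ]]), 'xyz': array([ 0.33078603, -0.07282424,  1.23354704]), 'orientation': array([ 0.09756958, -0.12248884, -1.57915989])}
wrist {'mtx': array([[343.12097521,   0.        , 325.33890021],
       [  0.        , 343.12097521, 195.45290102],
       [  0.        ,   0.        ,   1.        ]]), 'xyz': array([0.21349747, 0.6182676 , 0.38364036]), 'orientation': array([-0.224111  , -0.1410793 ,  1.12751882])}
```

View pics/top0.png

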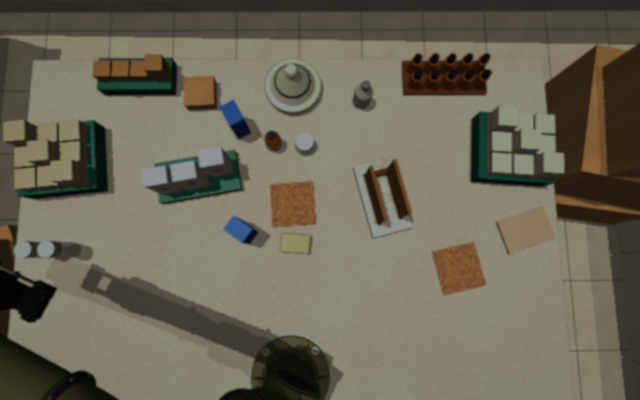

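View pics/scene0.png

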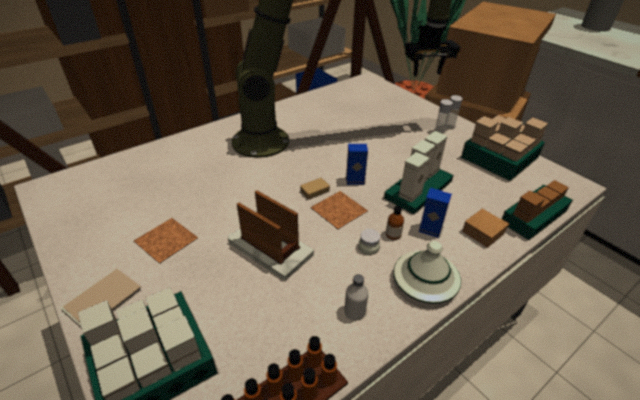

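View pics/wrist0.png

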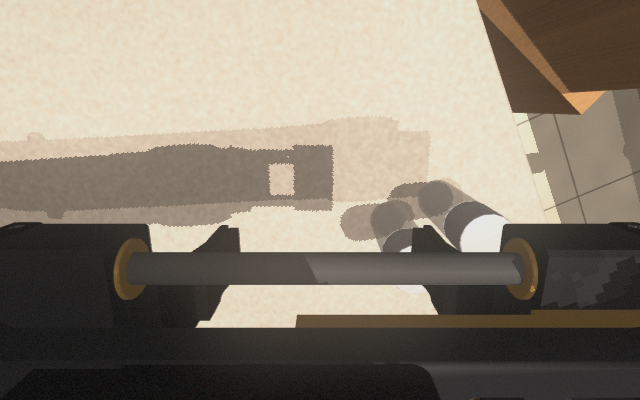

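```bash
cat > h.py <<'E'
import numpy as np,cv2
from scipy.spatial.transform import Rotation as R
from bench import ctrl
def ray(c,u,v):
    m=c["mtx"];d=np.array([(u-m[0,2])/m[0,0],-(v-m[1,2])/m[1,1],-1.])
    return R.from_rotvec(c["orientation"]).apply(d)
def pix2w(c,u,v,z):
    d=ray(c,u,v);return c["xyz"]+d*(z-c["xyz"][2])/d[2]
def proj(c,P):
    p=R.from_rotvec(c["orientation"]).inv().apply(np.atleast_2d(P)-c["xyz"])
    q=np.c_[p[:,0],-p[:,1],-p[:,2]];q=q/q[:,2:];return (q@c["mtx"].T)[:,:2]
E
python3 - <<'E'
from h import *
c=ctrl.camera_model("top")
for n,u,v in(("matA",293,204),("matB",459,268),("board",526,230),("base",290,375)):
    p=pix2w(c,u,v,0);print(n,p,np.hypot(*p[:2]))
im=cv2.imread("pics/top0.png")
cv2.imwrite("pics/tc1.png",cv2.resize(im[130:260,130:330],None,fx=4,fy=4,interpolation=cv2.INTER_CUBIC))
cv2.imwrite("pics/tc2.png",cv2.resize(im[140:250,340:430],None,fx=5.4,fy=5.4,interpolation=cv2.INTER_CUBIC))
im=cv2.imread("pics/scene0.png")
cv2.imwrite("pics/sc1.png",cv2.resize(im[120:280,220:460],None,fx=3.3,fy=3.3,interpolation=cv2.INTER_CUBIC))
E
```

```text
matA [ 0.48516207 -0.01000471  0.        ] 0.4852652098966418
matB [ 0.2906563  -0.49662476  0.        ] 0.5754278724685681
board [ 0.39980924 -0.704009    0.        ] 0.8096147859233247
base [-0.00069734 -0.00012955  0.        ] 0.0007092721212210263
```

View pics/tc1.png

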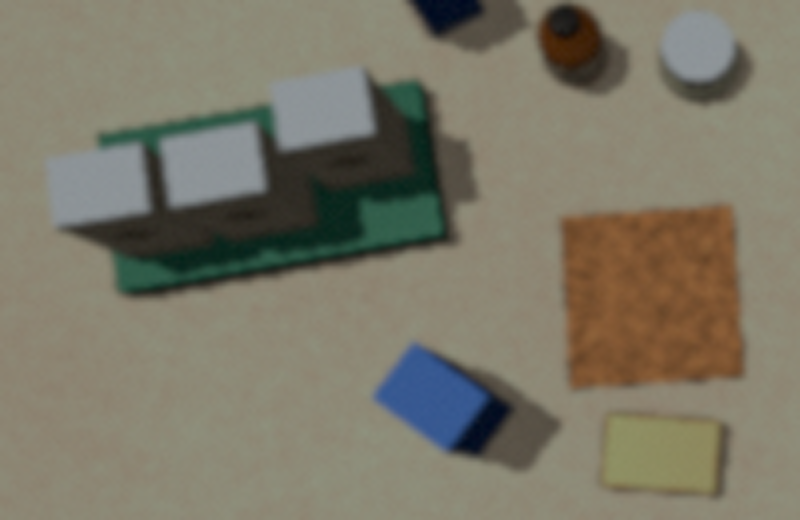

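View pics/tc2.png

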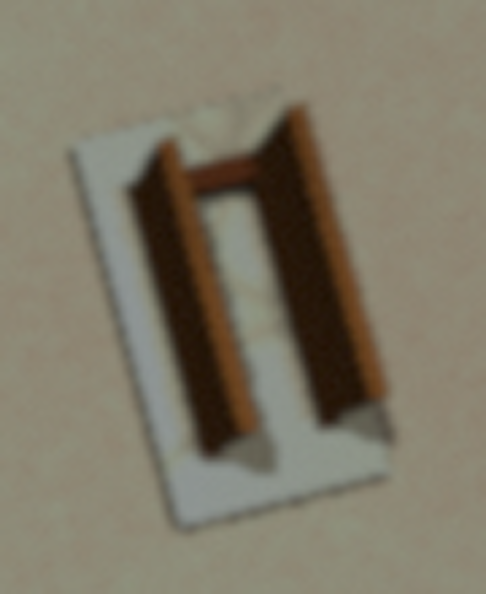

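View pics/sc1.png

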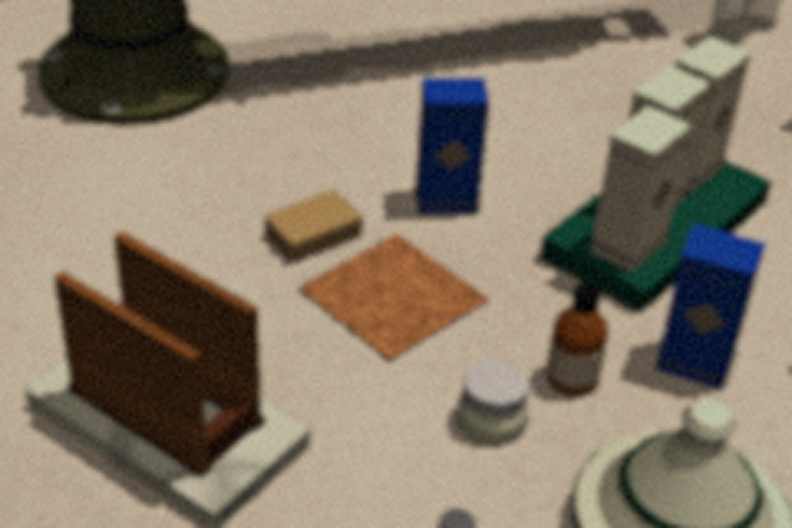

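Run:
```python
from h import *
np.set_printoptions(precision=4,suppress=True)
c=ctrl.camera_model("top")
def W(pts,z,f=4,o=(130,130)):
    return np.array([pix2w(c,o[0]+(x+.5)/f-.5,o[1]+(y+.5)/f-.5,z) for x,y in pts])
def rep(n,P):
    e=[P[(i+1)%4]-P[i] for i in range(4)]
    print(n,P.mean(0)[:2],"edges",[round(float(np.hypot(*a[:2]))*1e3) for a in e],"dir",[round(float(np.degrees(np.arctan2(a[1],a[0]))),1) for a in e])
rep("c1",W([(48,160),(143,145),(151,213),(57,228)],.166))
rep("c2",W([(160,141),(257,124),(266,191),(170,208)],.166))
rep("c3",W([(270,87),(367,69),(376,134),(280,152)],.166))
rep("crate",W([(98,135),(420,82),(445,238),(120,292)],.03))
rep("mat",W([(562,217),(732,207),(743,377),(572,388)],.004))
rep("blue",W([(415,345),(492,390),(450,450),(376,398)],.136))
rep("soap",W([(610,412),(722,420),(718,493),(603,487)],.028))
print("bottle",W([(566,20)],.1),"jar",W([(698,47)],.05))
B=W([(168,143),(298,108),(375,400),(247,435)],.155,5.4,(340,140));rep("boards",B)
rep("foot",W([(72,150),(284,95),(392,470),(180,525)],.025,5.4,(340,140)))
print(B)
```

```text
c1 [0.5407 0.3399] edges [62, 46, 61, 46] dir [-81.2, -171.2, 98.8, 10.0]
c2 [0.5536 0.2672] edges [63, 45, 62, 45] dir [-80.2, -170.9, 99.8, 10.4]
c3 [0.5899 0.1969] edges [64, 44, 63, 44] dir [-79.6, -171.2, 100.4, 10.1]
crate [0.5665 0.2678] edges [238, 119, 237, 118] dir [-80.8, -170.2, 99.1, 10.2]
mat [ 0.4853 -0.0093] edges [127, 128, 126, 128] dir [-87.1, -176.9, 93.0, 3.6]
blue [0.4047 0.1278] edges [59, 47, 60, 43] dir [-120.7, 145.3, 54.8, -35.7]
soap [ 0.3689 -0.0181] edges [81, 52, 83, 54] dir [-94.7, 176.4, 86.3, -5.3]
bottle [[0.6694 0.0456 0.1   ]] jar [[ 0.6632 -0.0456  0.05  ]]
boards [ 0.5012 -0.2727] edges [67, 148, 65, 148] dir [-75.3, -167.5, 104.6, 13.3]
foot [ 0.5012 -0.2742] edges [122, 214, 119, 213] dir [-75.8, -166.2, 103.7, 14.5]
[[ 0.5649 -0.2239  0.155 ]
 [ 0.5819 -0.2885  0.155 ]
 [ 0.4372 -0.3205  0.155 ]
 [ 0.4209 -0.2579  0.155 ]]
```

```bash
cat >> h.py <<'E'
np.set_printoptions(precision=4,suppress=True)
def plan(xyz,yaw):
    """row(s) for measured pose -> TCP xyz, tool y at yaw deg (mod 360), tool z down"""
    s=ctrl.get_state();Rc=R.from_rotvec(s["tool_rot"])
    y=np.radians(yaw);ty=np.array([np.cos(y),np.sin(y),0]);tz=np.array([0,0,-1.]);tx=np.cross(ty,tz)
    Rt=R.from_matrix(np.c_[tx,ty,tz]);d=Rc.inv().apply(np.array(xyz)-s["position"])*1e3
    w=(Rc.inv()*Rt).as_rotvec();yy=Rc.as_matrix()[:,1]
    print("t",round(s["time"],2),"yaw now",round(np.degrees(np.arctan2(yy[1],yy[0])),1),"row",d.round(1),w.round(3),"rows>=",np.ceil(max(np.linalg.norm(d)/62.5,np.linalg.norm(w)/.1867)))
def st():
    s=ctrl.get_state();yy=R.from_rotvec(s["tool_rot"]).as_matrix()
    print("t",round(s["time"],2),s["position"],"jaw",round(np.degrees(np.arctan2(yy[1,1],yy[0,1])),1),"tilt z",yy[:,2],"F",s["ft_force"],"M",s["torque"],"w",round(s["grip_width"],4),"q",s["joint_positions"])
def save(cam,name):
    c=ctrl.camera_model(cam);cv2.imwrite(f"pics/{name}.png",ctrl.get_image(cam)[:,:,::-1]);return c
E
python3 -c "
from h import *
plan([.5407,.3399,.236],9.8)"
```

```text
t 0.15 yaw now 65.0 row [-346.1 -112.9   -0.1] [-0.001  0.001  0.963] rows>= 6.0
```

```bash
python3 -m handwheel '[[-346,-113,0,0,0,0.963,-1],[-346,-113,0,0,0,0.963,-1],[-346,-113,0,0,0,0.963,-1],[-346,-113,0,0,0,0.963,-1],[-346,-113,0,0,0,0.963,-1],[-346,-113,0,0,0,0.963,-1],[-346,-113,0,0,0,0.963,-1],[-346,-113,0,0,0,0.963,-1],[-346,-113,0,0,0,0.963,-1]]' 20
python3 -c "
from h import *
st();print(save('wrist','w1'));plan([.5407,.3399,.125],9.8)"
```

```text
time: 1.27
position: [0.5393, 0.3421, 0.2363]
tool_rot: [-2.019, -2.405, 0.0]
ft_force: [-0.0, 0.0, -0.1]
grip_width: 0.999
t 1.27 [0.5393 0.3421 0.2363] jaw 10.0 tilt z [-0.0009  0.0006 -1.    ] F [-0.0303  0.044  -0.0924] M [-0.0931  0.0328  0.0276] w 0.9992 q [-0.7921  0.2969  0.2323  1.4911 -0.0699  1.3622 -0.3809]
{'mtx': array([[343.121 ,   0.    , 325.3389],
       [  0.    , 343.121 , 195.4529],
       [  0.    ,   0.    ,   1.    ]]), 'xyz': array([0.5277, 0.4097, 0.3845]), 'orientation': array([-0.2498, -0.0201,  0.1731])}
t 1.32 yaw now 10.0 row [ -2.4   1.  111.4] [-0.001 -0.001  0.003] rows>= 2.0
```

View pics/w1.png

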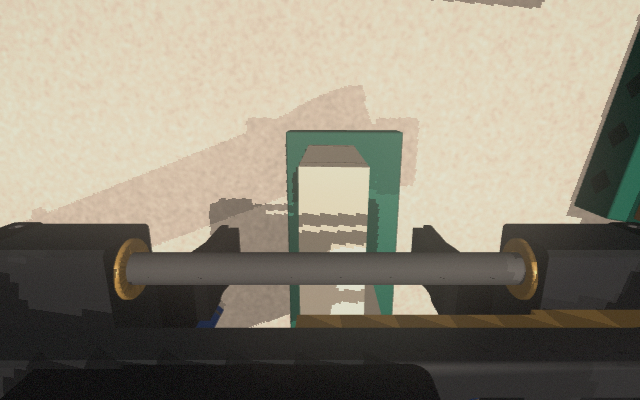

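```bash
python3 -c "
from h import *
c=ctrl.camera_model('wrist')
a=pix2w(c,298,166,.166);b=pix2w(c,370,166,.166);print(a,b,a-b,np.degrees(np.arctan2(*(b-a)[1::-1])))
d=(b-a)/np.linalg.norm(b-a);n=np.array([d[1],-d[0],0]);print((a+b)/2+n*.031)"
```

```text
[0.5165 0.3707 0.166 ] [0.5621 0.3787 0.166 ] [-0.0456 -0.008   0.    ] 9.970068637969465
[0.5446 0.3442 0.166 ]
```

```bash
python3 -m handwheel '[[0,3,50,0,0,0,-1],[0,3,90,0,0,0,-1],[0,3,111,0,0,0,-1],[0,3,111,0,0,0,0.2],[0,3,111,0,0,0,1],[0,3,111,0,0,0,1],[0,3,111,0,0,0,1],[0,3,111,0,0,0,1]]' 20
python3 -c "
from h import *
st()"
```

```text
time: 2.33
position: [0.544, 0.3409, 0.1262]
tool_rot: [2.023, 2.403, 0.002]
ft_force: [-0.2, 0.0, 3.6]
grip_width: 0.528
t 2.33 [0.544  0.3409 0.1262] jaw 9.8 tilt z [ 0.001   0.0006 -1.    ] F [-0.1741  0.0211  3.6333] M [-0.0512  0.0745  0.0374] w 0.5278 q [-0.7808  0.3762  0.2251  1.6149 -0.0896  1.1594 -0.3642]
```

```bash
python3 -c "
from h import *
st()"; python3 -m handwheel '[[0,0,-10,0,0,0,1],[0,0,-20,0,0,0,1],[0,0,-20,0,0,0,1],[0,0,-20,0,0,0,1],[0,0,-20,0,0,0,1]]'
python3 -c "
from h import *
st()"
```

```text
t 2.33 [0.544  0.3409 0.1262] jaw 9.8 tilt z [ 0.001   0.0006 -1.    ] F [-0.1741  0.0211  3.6333] M [-0.0512  0.0745  0.0374] w 0.5278 q [-0.7808  0.3762  0.2251  1.6149 -0.0896  1.1594 -0.3642]
time: 2.95
position: [0.5434, 0.3406, 0.1451]
tool_rot: [-2.023, -2.403, 0.001]
ft_force: [0.5, 0.2, -3.7]
grip_width: 0.527
t 2.95 [0.5434 0.3406 0.1451] jaw 9.8 tilt z [-0.0007 -0.0005 -1.    ] F [ 0.475   0.2006 -3.7336] M [-0.0803 -0.0067 -0.0583] w 0.5269 q [-0.7827  0.3604  0.2272  1.596  -0.0854  1.1958 -0.3672]
```

```bash
python3 -m handwheel '[[0,0,-60,0,0,0,1],[0,0,-120,0,0,0,1],[0,0,-150,0,0,0,1],[0,0,-150,0,0,0,1],[0,0,-150,0,0,0,1],[0,0,-150,0,0,0,1]]'
python3 -c "
from h import *
st(); save('scene','s1'); plan([.4853,-.0093,.245],-76.5)"
```

```text
time: 3.7
position: [0.5427, 0.3402, 0.2927]
tool_rot: [-2.023, -2.402, 0.007]
ft_force: [0.2, 0.2, -3.3]
grip_width: 0.528
t 3.7 [0.5427 0.3402 0.2927] jaw 9.8 tilt z [-0.0037 -0.0026 -1.    ] F [ 0.2087  0.2236 -3.283 ] M [-0.0678 -0.0148  0.0408] w 0.5276 q [-0.7901  0.2851  0.2401  1.3946 -0.0669  1.4743 -0.3815]
t 3.75 yaw now 9.8 row [-334.6 -116.1   49.1] [-0.001  0.004  1.506] rows>= 9.0
```

View pics/s1.png

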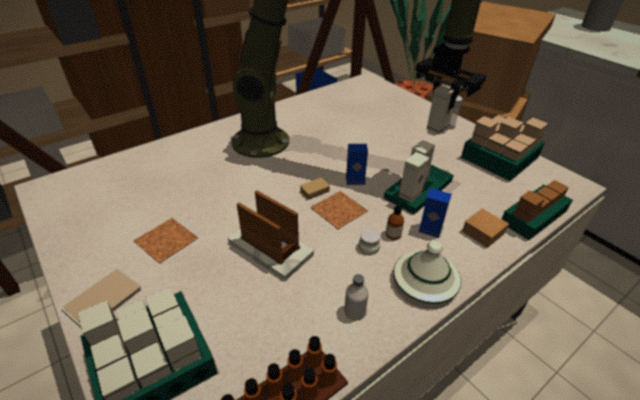

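```bash
python3 -m handwheel '[[-30,-12,0,0,0,0.15,1],[-70,-25,0,0,0,0.30,1],[-110,-39,0,0,0,0.45,1],[-150,-52,0,0,0,0.60,1],[-190,-66,0,0,0,0.76,1],[-230,-80,0,0,0,0.92,1],[-265,-92,0,0,0,1.08,1],[-295,-102,0,0,0,1.24,1],[-320,-111,0,0,0,1.4,1],[-335,-116,0,0,0,1.506,1],[-335,-116,0,0,0,1.506,1],[-335,-116,0,0,0,1.506,1]]'
python3 -c "
from h import *
st(); plan([.4853,-.0093,.245],-76.5);plan([.4853,-.0093,.1],-76.5);print(save('wrist','w2'))"
```

```text
time: 5.25
position: [0.4862, -0.008, 0.2951]
tool_rot: [-3.119, -0.374, 0.001]
ft_force: [0.9, -0.5, -4.3]
grip_width: 0.529
t 5.25 [ 0.4862 -0.008   0.2951] jaw -76.3 tilt z [-0.0006  0.0006 -1.    ] F [ 0.9479 -0.4865 -4.3107] M [-0.0192  0.1734 -0.0396] w 0.5289 q [-0.5713 -0.0772  0.5079  1.7667  0.0372  1.443  -1.4015]
t 5.25 yaw now -76.3 row [-1.2  1.1 50.1] [-0.001  0.     0.003] rows>= 1.0
t 5.25 yaw now -76.3 row [ -1.1   1.2 195.1] [-0.001  0.     0.003] rows>= 4.0
{'mtx': array([[343.121 ,   0.    , 325.3389],
       [  0.    , 343.121 , 195.4529],
       [  0.    ,   0.    ,   1.    ]]), 'xyz': array([0.5524, 0.0087, 0.4432]), 'orientation': array([-0.2135,  0.1705, -1.3248])}
```

View pics/w2.png

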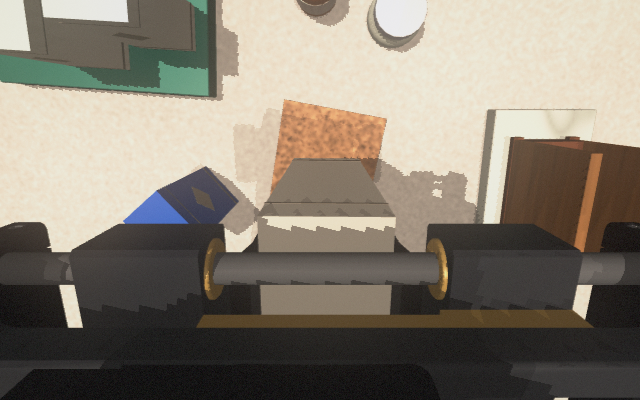

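```bash
python3 -m handwheel '[[-1,1,60,0,0,0,1],[-1,1,115,0,0,0,1],[-1,1,160,0,0,0,1],[-1,1,182,0,0,0,1],[-1,1,188,0,0,0,1],[-1,1,188,0,0,0,1],[-1,1,192,0,0,0,1],[-1,1,195,0,0,0,1],[-1,1,196,0,0,0,1],[-1,1,196,0,0,0,1],[-1,1,196,0,0,0,1]]'
python3 -c "
from h import *
st()"
```

```text
time: 6.68
position: [0.486, -0.0102, 0.1003]
tool_rot: [-3.119, -0.37, -0.001]
ft_force: [-2.7, -0.0, 4.7]
grip_width: 0.524
t 6.67 [ 0.486  -0.0102  0.1003] jaw -76.5 tilt z [ 0.0007  0.0005 -1.    ] F [-2.7051 -0.0212  4.6743] M [-0.0005  0.7131  0.0236] w 0.5242 q [-0.5451  0.0897  0.5375  2.0279 -0.0539  1.0366 -1.3169]
```

```bash
python3 -m handwheel '[[0,0,0,0,0,0,-1],[0,0,0,0,0,0,-1],[0,0,0,0,0,0,-1],[0,0,0,0,0,0,-1],[0,0,0,0,0,0,-1],[0,0,-40,0,0,0,-1],[0,0,-90,0,0,0,-1],[0,0,-110,0,0,0,-1],[0,0,-110,0,0,0,-1]]'
python3 -c "
from h import *
st(); save('wrist','w3');save('scene','s3'); save('top','t3'); print(ctrl.camera_model('wrist'));plan([.486,-.0102,.21],13.5)"
```

```text
time: 7.8
position: [0.4868, -0.0102, 0.2111]
tool_rot: [-3.119, -0.37, -0.006]
ft_force: [-1.1, 0.2, -1.3]
grip_width: 1.001
t 7.8 [ 0.4868 -0.0102  0.2111] jaw -76.5 tilt z [ 0.0037  0.0011 -1.    ] F [-1.0969  0.2492 -1.2964] M [-0.0587  0.1746  0.0232] w 1.0012 q [-0.5682 -0.0335  0.529   1.8986  0.0168  1.2682 -1.3794]
{'mtx': array([[343.121 ,   0.    , 325.3389],
       [  0.    , 343.121 , 195.4529],
       [  0.    ,   0.    ,   1.    ]]), 'xyz': array([0.5513, 0.0064, 0.3561]), 'orientation': array([-0.2152,  0.1716, -1.3275])}
t 7.95 yaw now -76.5 row [ 1.2  0.2 -1.9] [-0.002  0.002 -1.571] rows>= 9.0
```

View pics/w3.png

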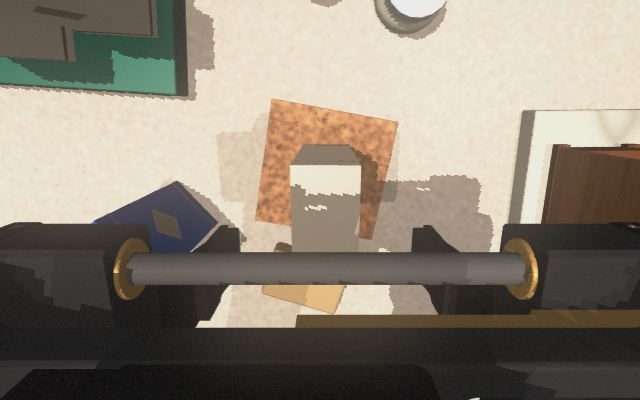

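View pics/s3.png

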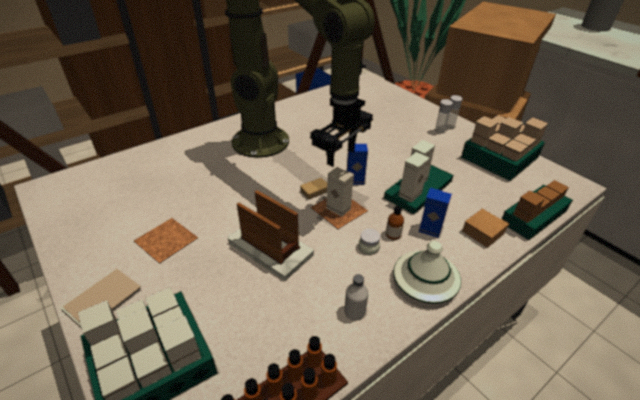

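```bash
python3 -m handwheel '[[-40,60,-60,0,0,0,-1],[-80,120,-100,0,0,0,-1],[-99,180,-110,0,0,0,-1],[-99,235,-110,0,0,0,-1],[-99,254,-110,0,0,0,-1],[-99,254,-110,0,0,0,-1],[-99,254,-110,0,0,0,-1],[-99,254,-110,0,0,0,-1]]'
python3 -c "
from h import *
st(); print(save('wrist','w4'))"
```

```text
time: 8.95
position: [0.449, -0.2786, 0.3187]
tool_rot: [-3.118, -0.374, 0.002]
ft_force: [-0.0, -0.4, -0.1]
grip_width: 1.002
t 8.95 [ 0.449  -0.2786  0.3187] jaw -76.3 tilt z [-0.0012  0.0013 -1.    ] F [-0.0039 -0.3924 -0.132 ] M [-0.0802  0.1045  0.0377] w 1.0019 q [-0.3532  0.0185  0.8809  1.6449 -0.0148  1.4866 -0.8033]
{'mtx': array([[343.121 ,   0.    , 325.3389],
       [  0.    , 343.121 , 195.4529],
       [  0.    ,   0.    ,   1.    ]]), 'xyz': array([ 0.5153, -0.2619,  0.4667]), 'orientation': array([-0.2133,  0.1715, -1.3246])}
```

View pics/w4.png

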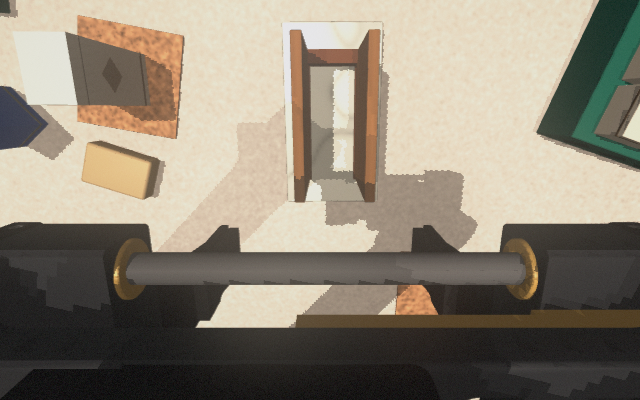

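```bash
python3 -c "
from h import *
im=cv2.imread('pics/w4.png')
cv2.imwrite('pics/w4c.png',cv2.resize(im[15:210,265:405],None,fx=3,fy=3,interpolation=cv2.INTER_NEAREST))
im=cv2.imread('pics/w3.png')
cv2.imwrite('pics/w3c.png',cv2.resize(im[135:255,260:400],None,fx=5,fy=5,interpolation=cv2.INTER_NEAREST))"
```

```text
(no output)
```

View pics/w4c.png

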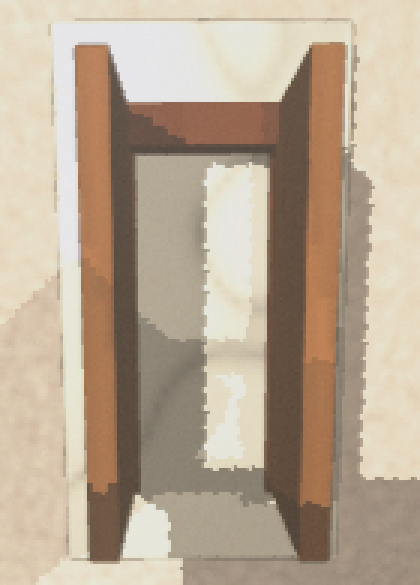

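View pics/w3c.png

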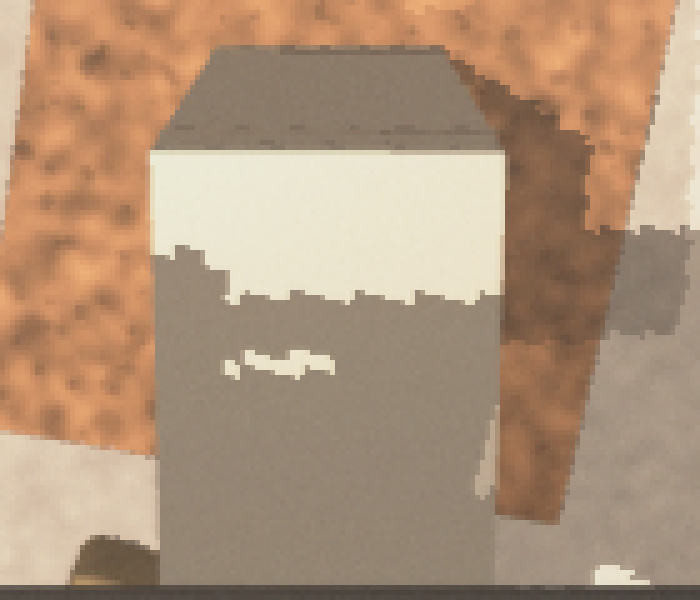

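Run:
```python
from h import *
c4=ctrl.camera_model('wrist')
c3=dict(c4,xyz=np.array([0.5513,0.0064,0.3561]),orientation=np.array([-0.2152,0.1716,-1.3275]))
q=lambda c,x,y,f,o,z:pix2w(c,o[0]+(x+.5)/f-.5,o[1]+(y+.5)/f-.5,z)
o=(265,15)
P=[q(c4,x,y,3,o,.155) for x,y in((76,44),(345,43),(330,560),(91,560))]
for i in range(4):
    d=P[(i+1)%4]-P[i];print(np.linalg.norm(d),np.degrees(np.arctan2(d[1],d[0])))
print("centre",np.mean(P,0))
I=[q(c4,x,y,3,o,.155) for x,y in((108,44),(312,43),(301,500),(119,500))]
d=(I[0]+I[1]-I[2]-I[3]);a=np.arctan2(d[1],d[0]);print("inner mid",(I[0]+I[1])/2,(I[2]+I[3])/2,np.degrees(a),np.linalg.norm(I[0]-I[1]),np.linalg.norm(I[2]-I[3]))
s=(q(c4,127,146,3,o,.055)+q(c4,283,146,3,o,.055))/2;print("stop",s, "pred centre", s[:2]-.031*np.array([np.cos(a),np.sin(a)]))
F=[q(c4,x,y,3,o,.025) for x,y in((55,22),(352,22),(336,558),(70,558))];print("foot",np.mean(F,0))
A=q(c3,150,152,5,(260,135),.14);B=q(c3,505,152,5,(260,135),.14);d=B-A;print("carton edge",A,B,np.linalg.norm(d),np.degrees(np.arctan2(d[1],d[0])))
d/=np.linalg.norm(d);n=np.array([d[1],-d[0],0]);n*=np.sign(-n[0]);print("carton c",(A+B)/2+n*.031)
# top-camera carton
im=cv2.imread('pics/top0.png')
im=cv2.imread('pics/t3.png');cv2.imwrite('pics/t3c.png',cv2.resize(im[140:260,230:350],None,fx=5,fy=5,interpolation=cv2.INTER_CUBIC))
```

```text
0.07482611046978624 -76.18421910134045
0.1491727596133258 -165.88783894649177
0.07515981039543597 103.68919486169187
0.1490053542724429 13.984248652024004
centre [ 0.5054 -0.2723  0.155 ]
inner mid [ 0.5776 -0.2541  0.155 ] [ 0.4517 -0.2856  0.155 ] 14.04113235484953 0.056745392043270886 0.0563799645679121
stop [ 0.5629 -0.2583  0.055 ] pred centre [ 0.5328 -0.2658]
foot [ 0.5047 -0.2726  0.025 ]
carton edge [0.5105 0.0203 0.14  ] [ 0.5211 -0.0236  0.14  ] 0.04516835204374808 -76.49930506437961
carton c [ 0.4857 -0.0089  0.14  ]
```

View pics/t3c.png

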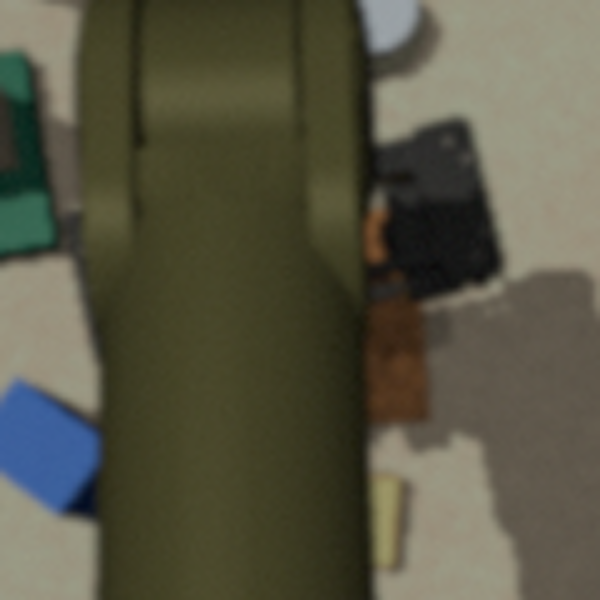

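```bash
python3 -c "
from h import *
plan([.4857,-.0095,.22],13.5)"
```

```text
t 9.0 yaw now -76.3 row [  99.3 -252.8   99.3] [-0.001 -0.001 -1.568] rows>= 9.0
```

```bash
python3 -m handwheel '[[99,-253,99,0,0,-1.568,-1],[99,-253,99,0,0,-1.568,-1],[99,-253,99,0,0,-1.568,-1],[99,-253,99,0,0,-1.568,-1],[99,-253,99,0,0,-1.568,-1],[99,-253,99,0,0,-1.568,-1],[99,-253,99,0,0,-1.568,-1],[99,-253,99,0,0,-1.568,-1],[99,-253,99,0,0,-1.568,-1],[99,-253,99,0,0,-1.568,-1],[99,-253,99,0,0,-1.568,-1],[99,-253,99,0,0,-1.568,-1]]'
python3 -c "
from h import *
st(); plan([.4857,-.0095,.1],13.5); save('wrist','w5'); save('scene','s5')"
```

```text
time: 10.5
position: [0.4858, -0.0111, 0.2206]
tool_rot: [1.948, 2.464, 0.0]
ft_force: [-0.1, 0.1, 0.8]
grip_width: 0.999
t 10.5 [ 0.4858 -0.0111  0.2206] jaw 13.3 tilt z [ 0.0002  0.0002 -1.    ] F [-0.0696  0.1374  0.8065] M [-0.0692 -0.0055  0.0067] w 0.9995 q [-0.6649 -0.0461  0.6217  1.8873  0.0278  1.2918  0.1814]
t 10.5 yaw now 13.3 row [  1.6   0.2 120.6] [ 0.    -0.    -0.003] rows>= 2.0
```

View pics/w5.png

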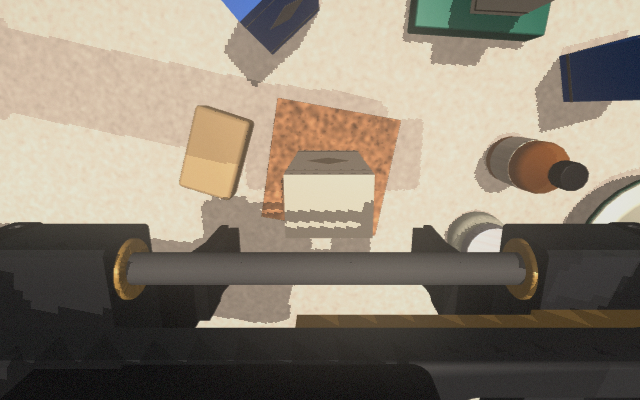

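```bash
python3 -m handwheel '[[1,0,55,0,0,-0.003,-1],[1,0,100,0,0,-0.003,-1],[1,0,120,0,0,-0.003,-1],[1,0,120,0,0,-0.003,0.2],[1,0,120,0,0,-0.003,1],[1,0,120,0,0,-0.003,1],[1,0,120,0,0,-0.003,1],[1,0,120,0,0,-0.003,1]]' 20
python3 -c "
from h import *
st()"; python3 -m handwheel '[[0,0,-30,0,0,0,1],[0,0,-85,0,0,0,1],[0,0,-140,0,0,0,1],[0,0,-190,0,0,0,1],[0,0,-190,0,0,0,1],[0,0,-190,0,0,0,1],[0,0,-190,0,0,0,1]]'
python3 -c "
from h import *
st();plan([.513,-.271,.29],14)"
```

```text
time: 11.6
position: [0.487, -0.0101, 0.1018]
tool_rot: [1.943, 2.466, 0.004]
ft_force: [1.6, 0.2, 6.1]
grip_width: 0.714
t 11.6 [ 0.487  -0.0101  0.1018] jaw 13.5 tilt z [ 0.0031  0.0008 -1.    ] F [1.6477 0.2362 6.0924] M [-0.0558 -0.2033 -0.0152] w 0.714 q [-0.6446  0.0911  0.643   2.0288 -0.0642  1.0377  0.265 ]
time: 12.48
position: [0.4843, -0.0104, 0.2884]
tool_rot: [-1.943, -2.466, 0.005]
ft_force: [0.1, -0.4, -4.9]
grip_width: 0.712
t 12.47 [ 0.4843 -0.0104  0.2884] jaw 13.5 tilt z [-0.004  -0.0009 -1.    ] F [ 0.1446 -0.3573 -4.9271] M [-0.0937 -0.0104 -0.023 ] w 0.7123 q [-0.6852 -0.0869  0.618   1.7825  0.0514  1.4342  0.1599]
t 12.47 yaw now 13.5 row [-260.1  -33.1   -1.5] [-0.004 -0.    -0.008] rows>= 5.0
```

```bash
python3 -m handwheel '[[-25,-4,-3,0,0,-0.008,1],[-65,-9,-3,0,0,-0.008,1],[-110,-14,-3,0,0,-0.008,1],[-155,-20,-3,0,0,-0.008,1],[-200,-26,-3,0,0,-0.008,1],[-235,-30,-3,0,0,-0.008,1],[-255,-33,-3,0,0,-0.008,1],[-260,-33,-3,0,0,-0.008,1],[-260,-33,-3,0,0,-0.008,1],[-260,-33,-3,0,0,-0.008,1],[-260,-33,-3,0,0,-0.008,1]]'
python3 -c "
from h import *
st();plan([.513,-.271,.18],14);save('scene','s6');save('wrist','w6');
im=cv2.imread('pics/s6.png');cv2.imwrite('pics/s6c.png',cv2.resize(im[130:280,200:360],None,fx=4,fy=4,interpolation=cv2.INTER_CUBIC))"
```

```text
time: 13.85
position: [0.5146, -0.2697, 0.2936]
tool_rot: [-1.932, -2.477, -0.001]
ft_force: [0.2, -0.4, -4.1]
grip_width: 0.711
t 13.85 [ 0.5146 -0.2697  0.2936] jaw 14.1 tilt z [ 0.0003  0.0008 -1.    ] F [ 0.2294 -0.4164 -4.1161] M [-0.0933  0.0425 -0.0349] w 0.7107 q [-0.3549  0.2035  0.925   1.5682 -0.1641  1.4516  0.8255]
t 13.85 yaw now 14.1 row [ -0.9  -2.  113.6] [ 0.    -0.001  0.001] rows>= 2.0
```

View pics/s6c.png

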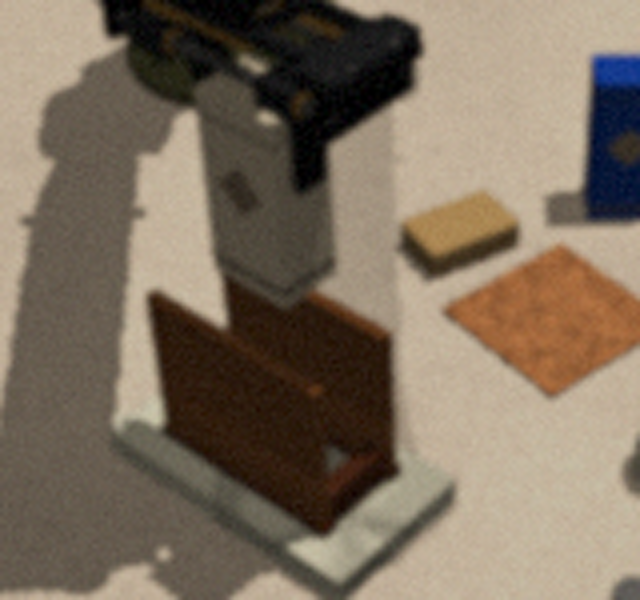

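View pics/w6.png

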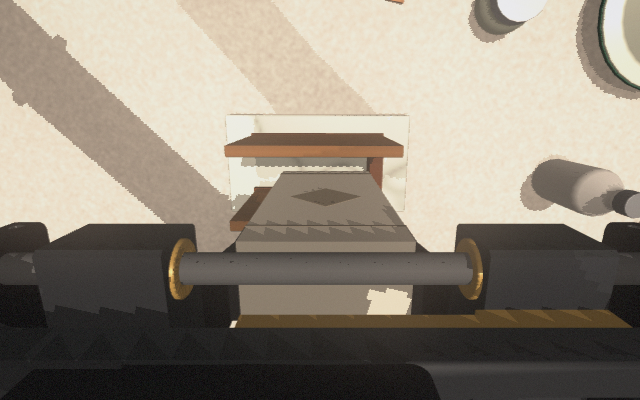

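Run:
```python
from h import *
im=cv2.imread('pics/w6.png');cv2.imwrite('pics/w6c.png',cv2.resize(im[105:245,215:425],None,fx=3.8,fy=3.8,interpolation=cv2.INTER_NEAREST))
```

```text
(no output)
```

View pics/w6c.png

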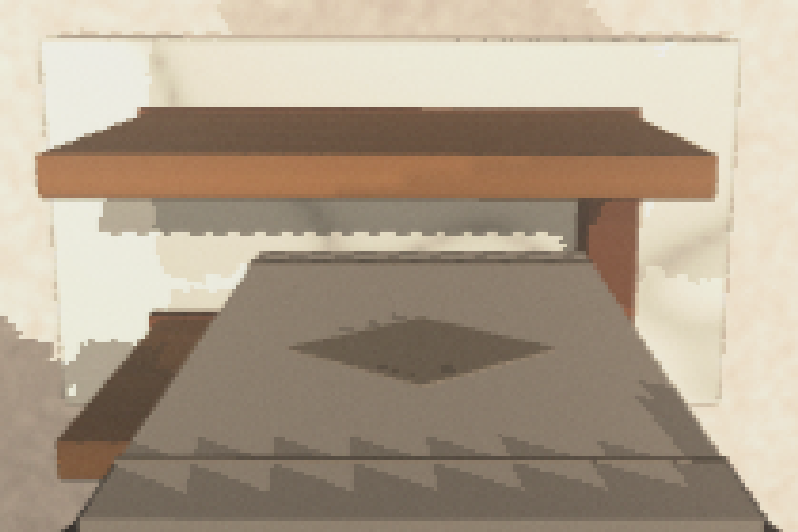

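Run:
```python
from h import *
c=ctrl.camera_model('wrist');q=lambda x,y,z:pix2w(c,215+(x+.5)/3.8-.5,105+(y+.5)/3.8-.5,z)
a=q(38,197,.155);b=q(716,197,.155);e=q(58,441,.155);k1=q(258,253,.1958);k2=q(588,254,.1958)
u=(b-a)/np.linalg.norm(b-a);n=np.array([-u[1],u[0],0])
print("yaw",np.degrees(np.arctan2(u[1],u[0])),"len",np.linalg.norm(b-a),"gap",(a-e)@n)
mid=(a+e)/2
print("carton bottom far edge offset from gap centre (want +.023):",(k1-mid)@n,(k2-mid)@n,"width",np.linalg.norm(k2-k1))
print("carton centre along from -x end (150 long):",((k1+k2)/2-a)@u-.075, "tcp local", (ctrl.get_state()['position']-mid)@u-.075,(ctrl.get_state()['position']-mid)@n)
h=q(716,154,.155);l=q(38,154,.155);print((h-b)@n,(l-a)@n)
```

```text
yaw 14.023474523054356 len 0.14958299457799584 gap 0.056637313695277705
carton bottom far edge offset from gap centre (want +.023): 0.023218633890636907 0.023025404645183156 width 0.06312731549561865
carton centre along from -x end (150 long): 0.009890172714189474 tcp local 0.009072146424362618 -0.0005971469132137509
0.009437817372214158 0.009439121825321216
```

```bash
python3 -m handwheel '[[0,0,15,0,0,0,1],[0,0,35,0,0,0,1],[0,0,60,0,0,0,1],[0,0,90,0,0,0,1],[0,0,120,0,0,0,1],[0,0,145,0,0,0,1],[0,0,158,0,0,0,1],[0,0,163,0,0,0,1],[0,0,163,0,0,0,1],[0,0,163,0,0,0,1]]'
python3 -c "
from h import *
st();plan([.5146,-.2697,.1228],14)"
```

```text
time: 15.2
position: [0.515, -0.2712, 0.1315]
tool_rot: [1.934, 2.474, 0.001]
ft_force: [-0.1, 0.4, -4.4]
grip_width: 0.71
t 15.2 [ 0.515  -0.2712  0.1315] jaw 14.0 tilt z [ 0.0017 -0.0005 -1.    ] F [-0.0677  0.4301 -4.4231] M [-0.071   0.0012  0.0162] w 0.71 q [-0.2946  0.3373  0.8783  1.7819 -0.2829  1.1529  0.9161]
t 15.2 yaw now 14.0 row [ 1.6 -0.   8.7] [ 0.002  0.001 -0.   ] rows>= 1.0
```

```bash
python3 -m handwheel '[[1,0,3,0,0,0,1],[1,0,5,0,0,0,1],[1,0,7,0,0,0,1],[1,0,8,0,0,0,1],[1,0,9,0,0,0,1],[1,0,9,0,0,0,1]]'
python3 -c "
from h import *
st()"
```

```text
time: 15.95
position: [0.5142, -0.2699, 0.123]
tool_rot: [-1.934, -2.475, -0.001]
ft_force: [-2.6, 2.3, 6.9]
grip_width: 0.709
t 15.95 [ 0.5142 -0.2699  0.123 ] jaw 14.0 tilt z [ 0.0002  0.0009 -1.    ] F [-2.6168  2.2664  6.8925] M [ 0.4166  1.0907 -0.013 ] w 0.7086 q [-0.2911  0.3458  0.8737  1.7916 -0.2911  1.1396  0.9211]
```

```bash
python3 -m handwheel '[[0,0,-1,0,0,0,1],[0,3,-1,0,0,0,1],[0,6,-1,0,0,0,1],[0,9,-1,0,0,0,1],[0,12,-1,0,0,0,1],[0,14,-1,0,0,0,1],[0,14,-1,0,0,0,1],[0,14,-1,0,0,0,1]]'
python3 -c "
from h import *
st()"
```

```text
time: 16.95
position: [0.5279, -0.2674, 0.123]
tool_rot: [1.934, 2.474, -0.001]
ft_force: [-2.9, -1.6, 4.1]
grip_width: 0.708
t 16.95 [ 0.5279 -0.2674  0.123 ] jaw 14.0 tilt z [ 0.0005 -0.0015 -1.    ] F [-2.8984 -1.5727  4.0549] M [-0.208   1.1187  0.0765] w 0.7082 q [-0.2872  0.3707  0.8639  1.765  -0.306   1.1463  0.9146]
```

```bash
python3 -m handwheel '[[0,1,0,0,0,0,1],[0,2,0,0,0,0,1],[0,3,0,0,0,0,1],[0,3,0,0,0,0,1]]'; python3 -m handwheel '[[0,1,0,0,0,0,1],[0,1.5,0,0,0,0,1],[0,1.5,0,0,0,0,1]]';python3 -c "
from h import *
st()"
```

```text
time: 17.45
position: [0.5306, -0.2668, 0.123]
tool_rot: [1.935, 2.474, -0.002]
ft_force: [-3.7, -1.1, 5.5]
grip_width: 0.712
time: 17.82
position: [0.532, -0.2665, 0.123]
tool_rot: [1.935, 2.474, -0.002]
ft_force: [-4.0, -0.9, 6.2]
grip_width: 0.712
t 17.82 [ 0.532  -0.2665  0.123 ] jaw 14.0 tilt z [ 0.     -0.0014 -1.    ] F [-4.0346 -0.8577  6.2013] M [-0.2573  1.2809  0.0548] w 0.7117 q [-0.2857  0.3783  0.8609  1.7566 -0.3107  1.1494  0.9126]
```

```bash
python3 -m handwheel '[[0,1,0,0,0,0,1],[0,1,0,0,0,0,1]]'; python3 -m handwheel '[[0,1,0,0,0,0,1],[0,1,0,0,0,0,1]]';python3 -c "
from h import *
st();save('wrist','w7')"
```

```text
time: 18.08
position: [0.5329, -0.2663, 0.123]
tool_rot: [1.935, 2.474, -0.002]
ft_force: [-4.5, -1.0, 6.5]
grip_width: 0.712
time: 18.32
position: [0.5335, -0.2662, 0.123]
tool_rot: [1.935, 2.474, -0.002]
ft_force: [-4.8, -1.4, 6.3]
grip_width: 0.711
t 18.32 [ 0.5335 -0.2662  0.123 ] jaw 13.9 tilt z [-0.0007 -0.0014 -1.    ] F [-4.7884 -1.4117  6.2634] M [-0.248   1.4495  0.1097] w 0.7111 q [-0.285   0.3817  0.8598  1.7529 -0.3125  1.1512  0.9118]
```

View pics/w7.png

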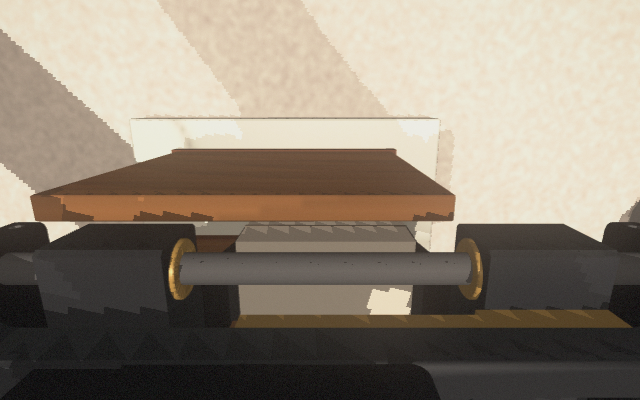

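```bash
python3 -m handwheel '[[0,1,0,0,0,0,1],[0,1,0,0,0,0,1]]'; python3 -m handwheel '[[0,1,0,0,0,0,1],[0,1,0,0,0,0,1]]';python3 -c "
from h import *
st()
c=ctrl.camera_model('wrist')
print(save('wrist','w8')is None)
for p in((34,220),(455,220)): print(pix2w(c,*p,.155))"
```

```text
time: 18.62
position: [0.5336, -0.2662, 0.123]
tool_rot: [-1.935, -2.474, 0.004]
ft_force: [-8.3, -1.4, 7.4]
grip_width: 0.709
time: 18.88
position: [0.5338, -0.2662, 0.123]
tool_rot: [-1.935, -2.472, 0.005]
ft_force: [-9.0, -1.3, 9.4]
grip_width: 0.712
t 18.88 [ 0.5338 -0.2662  0.123 ] jaw 13.9 tilt z [-0.0038 -0.001  -1.    ] F [-8.9826 -1.26    9.3707] M [-0.1898  2.3422  0.16  ] w 0.712 q [-0.2841  0.3848  0.8593  1.7497 -0.3129  1.1549  0.9112]
False
[ 0.4258 -0.2623  0.155 ]
[ 0.5716 -0.226   0.155 ]
```

```bash
python3 -m handwheel '[[0,-1.5,-1,0,0,0,1],[0,-1.5,-1,0,0,0,1],[0,-1.5,-1,0,0,0,0.3],[0,-1.5,-1,0,0,0,-0.3],[0,-1.5,-1,0,0,0,-1],[0,-1.5,-1,0,0,0,-1],[0,-1.5,-1,0,0,0,-1],[0,-1.5,-1,0,0,0,-1]]';python3 -c "
from h import *
st()"
```

```text
time: 19.92
position: [0.5351, -0.2644, 0.1237]
tool_rot: [1.933, 2.475, 0.001]
ft_force: [0.5, 0.9, 0.5]
grip_width: 0.986
t 19.93 [ 0.5351 -0.2644  0.1237] jaw 14.0 tilt z [ 0.0009  0.0002 -1.    ] F [0.482  0.899  0.4621] M [-0.071   0.0489  0.051 ] w 0.9864 q [-0.2863  0.3813  0.8584  1.7514 -0.3141  1.1521  0.9107]
```

```bash
python3 -m handwheel '[[0,0,-15,0,0,0,-1],[0,0,-40,0,0,0,-1],[0,0,-80,0,0,0,-1],[0,0,-130,0,0,0,-1],[0,0,-160,0,0,0,-1],[0,0,-160,0,0,0,-1]]';python3 -c "
from h import *
st()"; python3 -m handwheel '[[60,-60,-160,0,0,0,-1],[120,-120,-160,0,0,0,-1],[120,-120,-160,0,0,0,-1],[120,-120,-160,0,0,0,-1],[120,-120,-160,0,0,0,-1],[120,-120,-160,0,0,0,-1]]'; python3 -c "
from h import *
st()"
```

```text
time: 20.68
position: [0.5357, -0.2659, 0.2874]
tool_rot: [1.931, 2.47, 0.004]
ft_force: [0.3, -0.5, -0.2]
grip_width: 0.999
t 20.68 [ 0.5357 -0.2659  0.2874] jaw 14.0 tilt z [ 0.0063 -0.0016 -1.    ] F [ 0.3112 -0.5284 -0.218 ] M [-0.0726  0.0213  0.0142] w 0.9988 q [-0.3437  0.2501  0.9178  1.5419 -0.2015  1.4421  0.8275]
time: 21.42
position: [0.389, -0.1779, 0.4428]
tool_rot: [-1.935, -2.474, -0.0]
ft_force: [0.2, -0.6, -0.9]
grip_width: 1.0
t 21.43 [ 0.389  -0.1779  0.4428] jaw 13.9 tilt z [-0.0002  0.0003 -1.    ] F [ 0.2366 -0.5993 -0.9208] M [-0.0849  0.0428  0.0328] w 1.0004 q [-0.571  -0.2947  0.7145  1.5914  0.1952  1.772   0.4046]
```

```bash
python3 -m handwheel '[[60,40,60,0,0,0,-1],[110,40,100,0,0,0,-1],[110,40,100,0,0,0,-1],[110,40,100,0,0,0,-1]]'; python3 -c "
from h import *
st();save('top','t9');save('scene','s9')
im=cv2.imread('pics/t9.png');cv2.imwrite('pics/t9c.png',cv2.resize(im[130:260,130:430],None,fx=2.6,fy=2.6,interpolation=cv2.INTER_CUBIC))
im=cv2.imread('pics/s9.png');cv2.imwrite('pics/s9c.png',cv2.resize(im[120:280,220:460],None,fx=3.3,fy=3.3,interpolation=cv2.INTER_CUBIC))"
```

```text
time: 21.92
position: [0.4003, -0.0605, 0.341]
tool_rot: [-1.931, -2.474, 0.006]
ft_force: [0.1, -1.7, 0.3]
grip_width: 1.0
t 21.93 [ 0.4003 -0.0605  0.341 ] jaw 14.1 tilt z [-0.0048 -0.0009 -1.    ] F [ 0.0956 -1.7065  0.2779] M [-0.1096  0.0192  0.0542] w 0.9995 q [-0.4656 -0.2863  0.435   1.8342  0.12    1.5732  0.1987]
```

View pics/t9c.png

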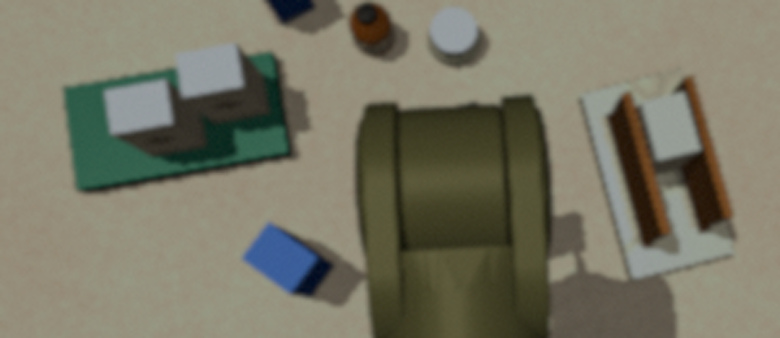

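View pics/s9c.png

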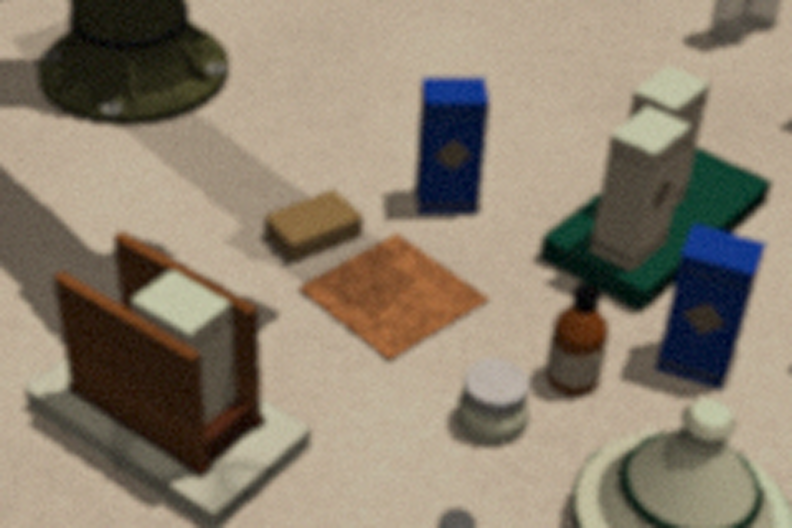

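Run:
```python
from h import *
im=cv2.imread('pics/t9.png');cv2.imwrite('pics/t9d.png',cv2.resize(im[150:245,345:425],None,fx=6,fy=6,interpolation=cv2.INTER_CUBIC))
```

```text
(no output)
```

View pics/t9d.png

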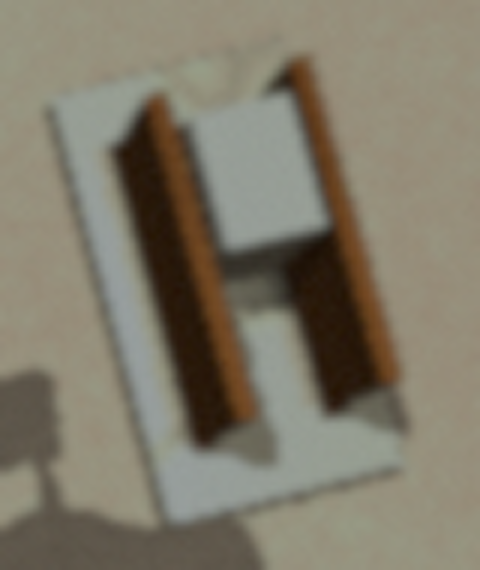

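Run:
```python
from h import *
c=ctrl.camera_model('top');q=lambda x,y,z:pix2w(c,345+(x+.5)/6-.5,150+(y+.5)/6-.5,z)
B=np.array([q(x,y,.155) for x,y in((158,98),(301,60),(386,385),(242,422))])
d=B[0]+B[1]-B[2]-B[3];u=d/np.linalg.norm(d);n=np.array([-u[1],u[0],0]);o=B.mean(0)
K=np.array([q(x,y,.161) for x,y in((190,127),(293,95),(330,226),(227,252))])
print("stand",o,np.degrees(np.arctan2(u[1],u[0])),"carton local",(K.mean(0)-o)@u,(K.mean(0)-o)@n,"K",[(k-o)@u for k in K])
```

```text
stand [ 0.5014 -0.2725  0.155 ] 12.510842894552859 carton local 0.02834498461076449 -0.0010358247433844229 K [np.float64(0.05591021555928797), np.float64(0.05957082799877917), np.float64(-0.0005873560994863287), np.float64(-0.0015137490155227125)]
```

```bash
python3 -c "
from bench import ctrl
print(ctrl.close_job())"
```

```text
the job is handed in; nothing more can be done
None
```

The full carton is in the display stand against its stop, and I handed the job in at about 22 s of the 72 s allowed.

- **Finding it:** The left-hand carton was the first I lifted. It pulled 3.3–4.9 N, against about 0.6 N for an empty one, so I never lifted or touched the other two.
- **Moving it:** I stood it on the cork mat nearest the base and let go. I then took it again by its narrow sides (opening 62 mm), lowered it between the boards and slid it along. At the stop the push force jumped from about 5 to 9 N and the carton moved only 0.3 mm for a 2 mm command. I then eased off, released it and drew the arm back clear.
- **Last checks, from the camera pictures:**
  - **Carton in the stand:** it is upright with its centre at x ≈ 0.028 m, y ≈ −0.001 m in the stand's frame (0.024–0.034 and ±0.010 allowed).
  - **Stand:** its centre measured within about 1 mm of where it started.
  - **Everything else:** the two empty cartons and the bystanders look untouched.
- **Where readings disagreed:** The top and wrist cameras differed by up to about 4 mm on absolute position. For the fit I relied on the carton's position relative to the stand in a single picture. The force reading also drifted by about 1 N.

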